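Call the next room: click the dial round to green and press the key

TASK

On the white call unit, flick the lobed edge of the black dial with a fingertip, click by click clockwise as seen from above, until the green dot rests at the white arrow, without clicking past it. Then press the orange key fully down and let it come up again. Leave the unit standing in its place on the desk, and do not disturb the cup, pen, pad and bottle around it.

Things in the scene. Friction and masses are not known exactly. Their poses are not given: they have to be found in the camera images.
- call_unit: flat white desk call unit with grey top plate, 1.5 kg, loose on rubber feet. Origin on the desk below the dial's axis; x points from the dial to the orange key (away from the robot, give or take yaw), y left, z up. Housing: x -18 to +116, y -63 to +63, 35 mm high
- dial_center (a point): centre of the dial's top face, on its vertical axis, 56 mm above the desk. The dial is a black disc, radius 36 mm, 16 mm thick (40 to 56 mm above the desk), with eight round-ended lobes 12 mm wide, 45 degrees apart, reaching 48 mm from the axis. Eight coloured 13 mm dots lie 27 mm from the axis, in line with the gaps between lobes
- dial_front (a point): point on the dial's rim circle, 48 mm from the axis in the unit's -x direction, at mid-thickness (48 mm above the desk). Here the dial overhangs the housing: nothing is below it down to the desk. At rest in a click the two front lobes stand 22.5 degrees to either side of this point. Fixed to the unit, does not turn
- arrow_tip (a point): tip of the raised white arrowhead on the top plate behind the dial, 51 mm from the axis towards the key, pointing at the axis; 8 mm high. The dot nearest it is the one selected
- call_dial (a joint): dial angle, rad, growing clockwise from above (lobes at the front run to the unit's +y). Clicks every 0.785: 0 white at the arrow, 0.785 red, 1.571 yellow, 2.356 blue, 3.142 purple, 3.927 green, 4.712 pink. Starts in red, yellow or blue. A sprung ball draws it into the nearest click; the next takes 2 to 3 N at a lobe. Stops at -0.3 and 5.9: green cannot be reached backwards
- call_key (a joint): travel of the orange key in m: 0 up, 0.006 fully down; a spring returns it, fully down takes 5 N.
- call_key_top (a point): centre of the top of the round orange key (28 mm across) on the unit, 88 mm from the dial's axis in the unit's +x direction, pressed straight down
- tube_cup: clear ribbed tub with used sample tubes, 107x107x118 mm, standing to the left of the unit; origin at its underside; leave alone
- pen_yellow: yellow and blue ball pen lying left of the dial, 149 mm long, 12 mm wide; origin at its underside, length along its y; leave alone
- form_pad: white pad of forms lying right of the unit, 122x171x14 mm, long side along its y; origin at its underside; leave alone
- correction_fluid: small white bottle with a blue cap standing right of the dial, 30x30x72 mm; origin at its underside; leave alone
Not all that is in view belongs to the job. There is more than one size of the call_unit; the one meant has the size given above.

How it is judged:
By the outcome, as a careful person would: the job done as asked, in the order asked, and still so for the second after the job is handed in, with the robot touching nothing.
It also fails if it takes over 64 s, if anything falls off the work surface, if the arm or the gripper's body presses on something with over 40 N, if the wrist force passes 120 N, or if a joint passes its speed limit or range.

ROBOT

A 6-joint arm with a two-finger parallel gripper is mounted at the origin on a cart in front of the work surface, level with it; the furniture and walls round the work are solid. World frame = base frame: x ahead of the robot, y to its left, z up, the work surface at z = 0. Lengths are in m, angles in rad, forces in N, time in s.
With the tool pointing down it reaches from about 0.375 to 0.75 m from the base axis. Payload 9 kg.
Tool frame: the origin (TCP) lies on the centre line of the jaws, within the pads' length; the fingertips stand 25 mm ahead of it and the grasp point (between the pads) lies 6 mm ahead of it (ctrl.tip_extent is the distance from the TCP to the fingertips, in m); x points along the fingers, z is the direction in which the jaws open and shut, and the axes are right-handed (so a half turn about x gives the same grasp; the last joint's range is limited). The gripper opens to 85 mm and grips with 20 to 120 N. Pads are 22 mm wide; open, the fingers measure 114 mm over their backs; the gripper's body (76 mm by 85 mm) begins 54 mm behind the grasp point. The pads swing forward as they close: fully open they stand 13 mm farther back than shut.
Start: joints at [0.984, 0.104, 0.097, 1.564, 0, 1.353], TCP at [0.216, 0.56, 0.256] pointing down, gripper open.
Joint ranges: [-2.99, 2.99], [-0.84, 1.86], [-1.1, 1.16], [-1.84, 2.11], [-1.51, 1.56], [-3.14, 3.14]. Speed limits (rad/s): [2.22, 2.22, 2.57, 3.14, 3.14, 3.14].

INTERFACE

Orientations are given as a unit quaternion [x, y, z, w].
In Python, from rig import ctrl, imaging gives the robot as it stands. The module is installed in compiled form; this text tells all that it offers.
- The arm moves only by the tool apply_moves, never from a script. Its argument "plan" is a list of rows, each a list of 2 entries, a list of its own where there are three numbers: the shift along the tool's x, y, z in cm, then the turn, a rotation vector about the tool's x, y, z in rad. In form: [[[tx, ty, tz], [ax, ay, az]], ...]. A call has 1 to 20 rows; each row shifts and turns the commanded pose from where the row before left it, along the tool's axes as they then stand; what a row does not reach is not made up. A row lasts 1/10 s, in which the tool goes at most 50 mm and 8.59 degrees, less where a joint would pass 70% of its speed; a pose out of reach is approached as far as the arm can. A call with a gripper value outside its range is refused whole. "jaw" is the finger opening in cm, from 0 to 8.54, set as the call begins (left out, the last holds). The fingers move at their own pace and stop on an object; the grip force is fixed at half the most. Time passes only in rows, so rows that do not move let the fingers close. It gives the time, the measured TCP pose, the force and the opening at its end, in the units of the state.
- ctrl.sense(): the state, without advancing time (a new reading comes with each control period).
- imaging.grab_frame(name): name is "scene" or "top" or "wrist"; returns a dict with "img" (384x512x3 uint8, red, green, blue), "z_map" (384x512 float32, m along the optical axis (not along the pixel's ray), 0 where there is no reading), "fx", "fy", "cx", "cy" (pixels), "k1" (the pictures are not rectified: a ray, as slopes to the right and down, at radius r is drawn at 1 + k1 r^2 times it, then the intrinsics apply), "world_to_cam" (4x4, takes a point from world to camera coordinates). Camera axes: x right, y down, z forward; pixel columns grow to the right and rows downward; lengths in m; the calibration is good to about 2 mm. A picture is of the moment at which its call begins.
- ctrl.hand_in(): hands the job in, once; it reports no verdict.
The state is a dict: "time_s": time; "q": joint angles; "joint_vel": joint speeds; "effort": joint torques, N m; "position": TCP position; "tool_rot": TCP orientation; "ft_force": force on the tool from outside, world axes, zero at the start; "torque": the same for the moment, N m; "grip_width": opening from 0.0 (shut) to 1.0 (fully open).
Only numpy, scipy, OpenCV 4.12 (cv2) and the standard library are available. Lean on these libraries where they do the work, as an engineer would, in place of code of your own. Each camera call takes 0.05 s, during which the arm holds its last target. There are 200 camera calls.

## Working session

There is one attempt and no reset: what is moved stays moved. The work goes in short steps, Python scripts to look and compute and a tool call to move; the robot and the scene stay as the last step left them, time stands still between calls to the robot, and variables do not carry over. Pictures are saved under pics/ and viewed, and the job is handed in when it is done.

Besides the shell and the picture viewer there is one more tool, called after "Emit:" as a command line: name --argument value ..., lists and objects as JSON in quotes. apply_moves: Moves the arm, as the interface text tells. Its arguments: {"type":"object","properties":{"plan":{"type":"array","items":{"type":"array"}},"jaw":{"type":"number"}},"required":["plan"]}

```bash
mkdir -p pics
cat > h.py <<'E'
import numpy as np, cv2
from rig import ctrl, imaging
from scipy.spatial.transform import Rotation as R
def grab(n,save=None):
    f=imaging.grab_frame(n)
    if save: cv2.imwrite(f'pics/{save}.png',f['img'][:,:,::-1])
    return f
def ray(f,u,v):
    d=np.array([(u-f['cx'])/f['fx'],(v-f['cy'])/f['fy']]);s=d.copy()
    for _ in range(20): s=d/(1+f['k1']*(s@s))
    T=f['world_to_cam'];Rm=T[:3,:3];o=-Rm.T@T[:3,3]
    return o,Rm.T@np.array([s[0],s[1],1])
def onplane(f,u,v,z):
    o,d=ray(f,u,v);return o+d*(z-o[2])/d[2]
def proj(f,p):
    c=f['world_to_cam']@np.r_[p,1];s=c[:2]/c[2];s=s*(1+f['k1']*(s@s))
    return np.array([s[0]*f['fx']+f['cx'],s[1]*f['fy']+f['cy']])
E
python3 - <<'E'
from h import *
s=ctrl.sense();print(s['time_s'],s['position'],s['tool_rot'],R.from_quat(s['tool_rot']).as_matrix().round(2),s['grip_width'],s['ft_force'],ctrl.tip_extent)
for n in('scene','top'):
    f=grab(n,n+'0');print(n,f['fx'],f['k1'],np.linalg.inv(f['world_to_cam']).round(2))
E
```

```text
0.0 [0.21609206 0.55939154 0.2554853 ] [-0.40005682  0.58364773  0.39967469  0.58272636] [[-0.   -0.93  0.36]
 [-0.    0.36  0.93]
 [-1.    0.   -0.  ]] 1.000459772847372 [ 1.02468443 -0.27091139  0.12977247] 0.025
scene 351.5267825517123 -0.06895566685437618 [[-0.47 -0.58  0.66  0.  ]
 [-0.88  0.32 -0.35  0.32]
 [-0.01 -0.74 -0.67  0.64]
 [ 0.    0.    0.    1.  ]]
top 347.93712554543293 0.010512425232322896 [[ 0.03 -0.99  0.17  0.39]
 [-1.   -0.03 -0.    0.02]
 [ 0.01 -0.17 -0.99  0.91]
 [ 0.    0.    0.    1.  ]]
```

View pics/top0.png

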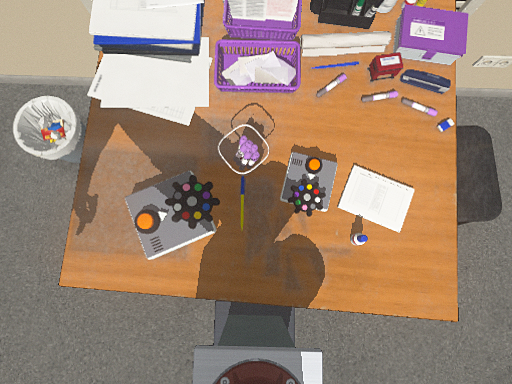

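View pics/scene0.png

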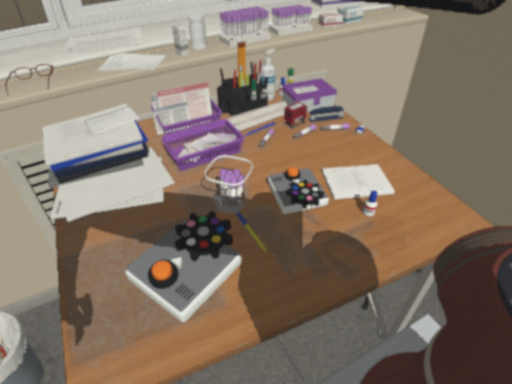

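The unit on the right, between tub and pad, spans about 50 px, which fits the 134x126 mm size at roughly 380 px/m. The left unit is larger, and its key is not on the far side. Next I measure the right one.

Run:
```python
from h import *
f=grab('top');im=f['img']
hsv=cv2.cvtColor(im,cv2.COLOR_RGB2HSV)
x0,y0,x1,y1=270,140,425,255
big=cv2.resize(im[y0:y1,x0:x1],None,fx=5,fy=5,interpolation=cv2.INTER_CUBIC)
cv2.imwrite('pics/topz.png',big[:,:,::-1])
def cent(m,box):
    M=np.zeros_like(m);a,b,c,d=box;M[b:d,a:c]=m[b:d,a:c]
    v,u=np.nonzero(M);return u.mean(),v.mean(),len(u)
org=cv2.inRange(hsv,(5,180,150),(18,255,255))
u,v,n=cent(org,(295,150,335,178));print('key',u,v,n,onplane(f,u,v,.045))
blk=cv2.inRange(im,(0,0,0),(60,60,60))
M=np.zeros_like(blk);M[172:220,284:332]=blk[172:220,284:332]
c=max(cv2.findContours(M,0,2)[0],key=cv2.contourArea)
(u,v),r=cv2.minEnclosingCircle(c);print('dial',u,v,r,onplane(f,u,v,.052), 'z',f['z_map'][int(v),int(u)])
for z in (0.056,):
  print(np.linalg.norm(onplane(f,u,v,z)-onplane(f,u+r,v,z)))
```

```text
key 314.1511627906977 163.58139534883722 86 [ 0.61430253 -0.13251376  0.045     ]
dial 295.9299011230469 198.71961975097656 13.31299877166748 [ 0.52072182 -0.08527127  0.052     ] z 0.86978555
0.03323105435792354
```

View pics/topz.png

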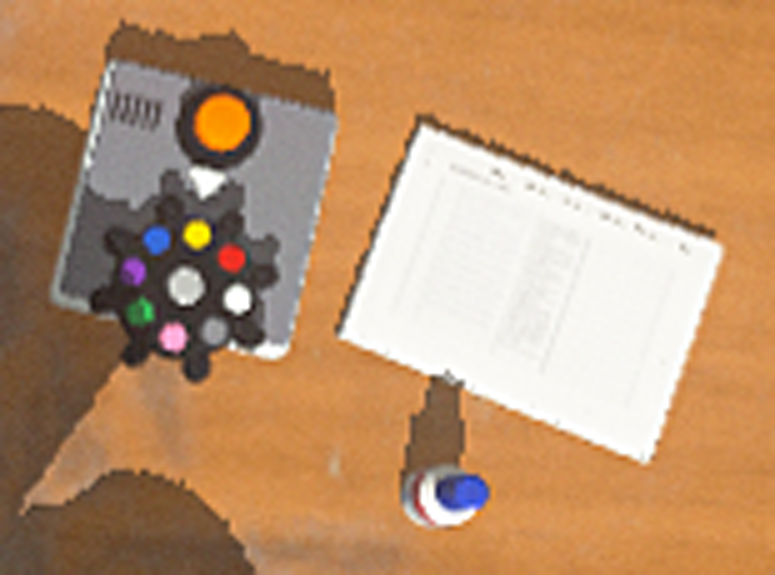

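Run:
```python
from h import *
f=grab('top')
P=lambda u,v,z:onplane(f,270+u/5-.4,140+v/5-.4,z)[:2]
dots=np.array([[157,239],[197,235],[232,258],[238,298],[215,330],[173,337],[140,312],[133,271]])
D=np.array([P(*d,.056) for d in dots]);c=D.mean(0)
print('centre',c,np.linalg.norm(D-c,axis=1).round(4), 'hub',P(186,286,.056))
k=onplane(f,314.15,163.58,.045)[:2]
print('key',k,np.linalg.norm(k-c),'yaw key',np.arctan2(*(k-c)[::-1]))
a=P(207,197,.043);print('arrow',np.linalg.norm(a-c),np.arctan2(*(a-c)[::-1]))
ang=np.unwrap(np.arctan2(D[:,1]-c[1],D[:,0]-c[0]))
print('dots ang',np.degrees(ang).round(1))
for nm,(u,v,z) in dict(hl=(53,300,.035),hr=(283,352,.035),hbl=(108,65,.035),hbr=(333,110,.035),bottle=(462,492,.072),botbase=(440,500,.03),pen0=0).items() if 0 else dict(fl=(60,300,.035),fr=(283,352,.035),bl=(108,65,.035),br=(335,110,.035),bottle=(462,492,.072)).items(): print(nm,P(u,v,z))
zm=f['z_map']
for n,(u,v) in dict(key=(314,163),bezel=(307,165),hub=(307,197),desk=(300,240)).items():
    o,d=ray(f,u,v);print(n,(o+d*zm[v,u]).round(4))
print('pen',onplane(f,242,178,0)[:2],onplane(f,242,230,0)[:2])
```

```text
centre [ 0.52626538 -0.11169378] [0.027  0.0261 0.0272 0.0268 0.0267 0.0271 0.0268 0.0271] hub [ 0.5256968  -0.11188266]
key [ 0.61430614 -0.13251078] 0.09046835759634159 yaw key -0.23218306302989528
arrow 0.04953046673165411 -0.2654534941844775
dots ang [  32.1  -12.6  -58.5 -102.8 -146.8 -193.4 -237.8 -283.5]
fl [ 0.52001242 -0.05085083]
fr [ 0.49635881 -0.16456332]
bl [ 0.64472007 -0.07441525]
br [ 0.62376345 -0.19278819]
bottle [ 0.42660851 -0.24199198]
key [ 0.613  -0.1301  0.056 ]
bezel [ 0.61   -0.1141  0.0454]
hub [ 0.525  -0.1121  0.0575]
desk [ 4.201e-01 -1.031e-01  2.000e-04]
pen [0.58076125 0.05303583] [0.44208125 0.04871648]
```

The eight dot radii all come out at 27 mm, so this is the right unit. Its yaw is about -0.225, its centre is (0.526, -0.112), and yellow is at the arrow, so it needs three clicks. I'll align the tool with the unit and go to the front of the dial.

Emit:
apply_moves --plan '[[[0, 0, 0], [-0.072, 0, 0]], [[0, 0, 0], [-0.072, 0, 0]], [[0, -2.5, -2], [0, 0, 0]], [[0, -2.5, -2], [0, 0, 0]], [[0, -2.5, -2], [0, 0, 0]], [[0, -2.5, -2], [0, 0, 0]], [[0, -2.5, -2], [0, 0, 0]], [[0, -2.5, -2], [0, 0, 0]], [[0, -2.5, -2], [0, 0, 0]], [[0, -2.5, -2], [0, 0, 0]], [[0, -2.5, -2], [0, 0, 0]], [[0, -2.5, -2], [0, 0, 0]]]' --jaw 8.5

```text
time_s: 1.4
position: [0.416, 0.3079, 0.2563]
tool_rot: [-0.441, 0.553, 0.441, 0.553]
ft_force: [-0.1, 0.2, 0.7]
grip_width: 0.994
```

Emit:
apply_moves --plan '[[[0, -1.2, -3.7], [0, 0, 0]], [[0, -1.2, -3.7], [0, 0, 0]], [[0, -1.2, -3.7], [0, 0, 0]], [[0, -1.2, -3.7], [0, 0, 0]], [[0, -1.2, -3.7], [0, 0, 0]], [[0, -1.2, -3.7], [0, 0, 0]], [[0, -1.2, -3.7], [0, 0, 0]], [[0, -1.2, -3.7], [0, 0, 0]], [[0, -1.2, -3.7], [0, 0, 0]], [[0, -1.2, -3.7], [0, 0, 0]], [[0, 0, 0], [0, 0, 0]], [[0, 0, 0], [0, 0, 0]], [[0, 0, 0], [0, 0, 0]]]'

```text
time_s: 2.7
position: [0.4498, -0.0778, 0.2563]
tool_rot: [-0.441, 0.553, 0.441, 0.553]
ft_force: [-1.0, -0.4, -0.4]
grip_width: 0.992
```

```bash
cat >> h.py <<'E'
C=np.array([.526,-.112]);Y=-.225
EX=np.array([np.cos(Y),np.sin(Y)]);EY=np.array([-EX[1],EX[0]])
def st():
    s=ctrl.sense();p=s['position'];d=p[:2]-C
    m=R.from_quat(s['tool_rot']).as_matrix()
    print('t',round(s['time_s'],2),'unit mm',(d@EX*1e3).round(1),(d@EY*1e3).round(1),'z',(p[2]*1e3).round(1),'F',np.round(s['ft_force'],1),'w',round(s['grip_width'],3),'tool x',m[:,0].round(3),'z-ang',np.degrees(np.arctan2(m[1,2],m[0,2])).round(1))
E
python3 - <<'E'
from h import *
st(); f=grab('wrist','w1'); print(np.linalg.inv(f['world_to_cam']).round(3), proj(f,np.r_[C,.056]))
grab('top','t1')
E
```

```text
t 2.7 unit mm -81.9 16.4 z 256.3 F [-1.  -0.4 -0.4] w 0.992 tool x [-0.  0. -1.] z-ang 77.1
[[ 0.223  0.922  0.316  0.368]
 [ 0.975 -0.211 -0.072 -0.059]
 [ 0.     0.324 -0.946  0.374]
 [ 0.     0.     0.     1.   ]] [245.49614436 240.6163942 ]
```

View pics/w1.png

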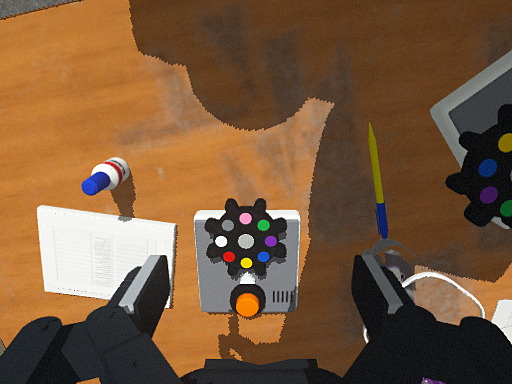

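View pics/t1.png

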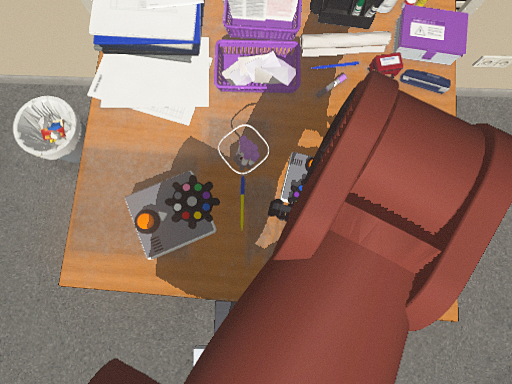

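The wrist view puts the hub at (246,241), where I predicted (245.5,240.6), with yellow at the arrow. I'll check where the open fingertips are from the depth map.

Run:
```python
from h import *
f=grab('wrist');zm=f['z_map']
v,u=np.mgrid[0:384,0:512]
P=[]
for a,b in zip(v.ravel(),u.ravel()):
    if 0<zm[a,b]<.3:
        o,d=ray(f,b,a);P.append(o+d*zm[a,b])
P=np.array(P);U=np.c_[(P[:,:2]-C)@EX,(P[:,:2]-C)@EY,P[:,2]]*1e3
s=ctrl.sense()['position'];t=np.r_[(s[:2]-C)@EX,(s[:2]-C)@EY,s[2]]*1e3
L=U-t
for sg in(1,-1):
    F=L[(L[:,1]*sg>20)&(L[:,2]<60)]
    print(sg,'lowest',np.percentile(F[:,2],[0.1,1,3]).round(1))
    for z0 in range(-30,40,8):
        G=F[(F[:,2]>=z0)&(F[:,2]<z0+8)]
        if len(G)>5: print(z0,len(G),'x',np.percentile(G[:,0],[2,98]).round(1),'y',np.percentile(G[:,1],[2,98]).round(1))
```

```text
1 lowest [-190.4 -182.8 -179.5]
-14 222 x [-11.2   9.6] y [41.9 48.4]
-6 508 x [-11.4  10. ] y [42.  54.8]
2 626 x [-11.7  10. ] y [42.  55.3]
10 738 x [-11.7   9.7] y [41.9 55.2]
18 826 x [-11.7   6. ] y [41.8 54.5]
26 640 x [-14.1  -4.5] y [42.4 66.4]
34 3130 x [-13.9   7. ] y [38.9 72.1]
-1 lowest [-11.7  -7.6  -3.1]
-14 202 x [-11.2  10. ] y [-48.4 -42.1]
-6 530 x [-11.4  10. ] y [-55.6 -42.2]
2 629 x [-11.6  10.2] y [-55.8 -42.3]
10 754 x [-11.7  10. ] y [-56.  -42.4]
18 806 x [-11.6   5.9] y [-54.9 -42.2]
26 650 x [-14.   -5.6] y [-68.1 -42.7]
34 3123 x [-13.8   7. ] y [-72.5 -39.1]
```

Emit:
apply_moves --plan '[[[3.5, 0, -0.1], [0, 0, 0]], [[3.5, 0, -0.1], [0, 0, 0]], [[3.5, 0, 0], [0, 0, 0]], [[3.5, 0, 0], [0, 0, 0]], [[3.5, 0, 0], [0, 0, 0]], [[3.0, 0, 0], [0, 0, 0]], [[0, 0, 0], [0, 0, 0]], [[0, -1, 0], [0, 0, 0]], [[0, -1, 0], [0, 0, 0]], [[0, -1, 0], [0, 0, 0]], [[0, 0, 0], [0, 0, 0]], [[0, 0, 0], [0, 0, 0]]]'

```text
time_s: 4.05
position: [0.4791, -0.0869, 0.0525]
tool_rot: [-0.441, 0.553, 0.441, 0.553]
ft_force: [1.0, 0.2, -0.4]
grip_width: 0.996
```

Run:
```python
from h import *
st(); f=grab('wrist','w2')
```

```text
t 4.05 unit mm -51.3 14.0 z 52.5 F [ 1.   0.2 -0.4] w 0.996 tool x [ 0.001 -0.    -1.   ] z-ang 77.2
```

View pics/w2.png

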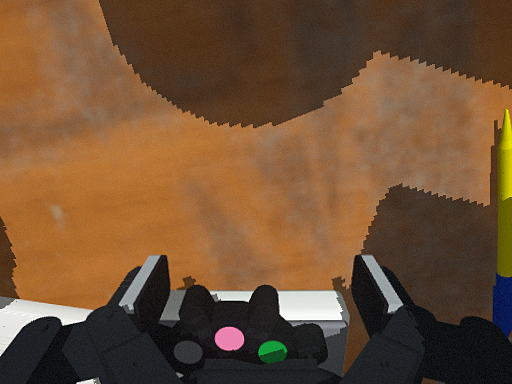

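The right finger (x≈160) stands just right of the front-right lobe (x≈195), and the pink and green dots face the robot. First click: I push it left about 34 mm.

Emit:
apply_moves --plan '[[[0, 0, 0.4], [0, 0, 0]], [[0, 0, 0.4], [0, 0, 0]], [[0, 0, 0.4], [0, 0, 0]], [[0, 0, 0.4], [0, 0, 0]], [[0, 0, 0.4], [0, 0, 0]], [[0, 0, 0.4], [0, 0, 0]], [[0, 0, 0.4], [0, 0, 0]], [[0, 0, 0.4], [0, 0, 0]], [[0, 0, 0], [0, 0, 0]], [[0, 0, 0], [0, 0, 0]]]'

```text
time_s: 5.1
position: [0.486, -0.0558, 0.0513]
tool_rot: [-0.441, 0.553, 0.441, 0.553]
ft_force: [1.6, -0.1, 0.3]
grip_width: 0.991
```

Run:
```python
from h import *
st(); f=grab('wrist','w3')
```

```text
t 5.1 unit mm -51.6 45.9 z 51.3 F [ 1.6 -0.1  0.3] w 0.991 tool x [ 0.  0. -1.] z-ang 77.1
```

View pics/w3.png

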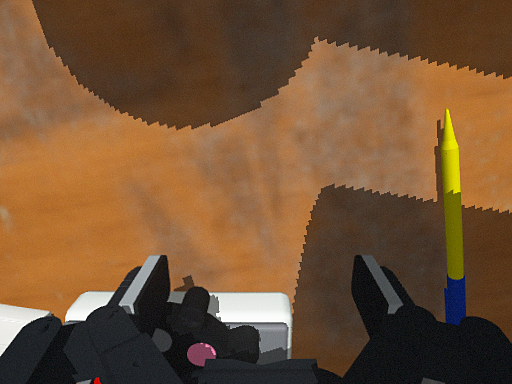

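The finger is in the gap with almost no force, and the pink dot has moved left by one gap. I'll retract, go back and check.

Emit:
apply_moves --plan '[[[0, 1, 0], [0, 0, 0]], [[0, 1, 0], [0, 0, 0]], [[0, 1, 0], [0, 0, 0]], [[0, 0, -1], [0, 0, 0]], [[0, 0, -1], [0, 0, 0]], [[0, 0, -1.2], [0, 0, 0]], [[0, 0, 0], [0, 0, 0]], [[0, 0, 0], [0, 0, 0]]]'

```text
time_s: 5.95
position: [0.4496, -0.081, 0.0513]
tool_rot: [-0.44, 0.553, 0.44, 0.553]
ft_force: [-0.4, 0.1, -0.6]
grip_width: 0.995
```

Run:
```python
from h import *
st(); f=grab('wrist','w4')
```

```text
t 5.95 unit mm -81.4 13.2 z 51.3 F [-0.4  0.1 -0.6] w 0.995 tool x [ 0.  0. -1.] z-ang 77.0
```

View pics/w4.png

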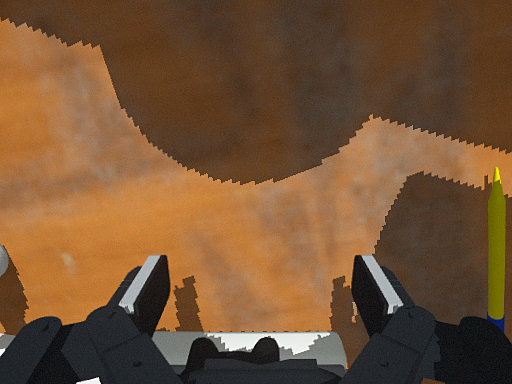

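The front lobes are at rest again at x≈203 and 265. Second click: same stroke.

Emit:
apply_moves --plan '[[[0, -1, 0], [0, 0, 0]], [[0, -1, 0], [0, 0, 0]], [[0, -1, 0], [0, 0, 0]], [[0, 0, 0], [0, 0, 0]], [[0, 0, 0.4], [0, 0, 0]], [[0, 0, 0.4], [0, 0, 0]], [[0, 0, 0.4], [0, 0, 0]], [[0, 0, 0.4], [0, 0, 0]], [[0, 0, 0.4], [0, 0, 0]], [[0, 0, 0.4], [0, 0, 0]], [[0, 0, 0.4], [0, 0, 0]], [[0, 0, 0.4], [0, 0, 0]], [[0, 0, 0], [0, 0, 0]], [[0, 0, 0], [0, 0, 0]]]'

```text
time_s: 7.4
position: [0.486, -0.0557, 0.0514]
tool_rot: [-0.441, 0.553, 0.441, 0.553]
ft_force: [-0.1, -0.2, 0.2]
grip_width: 0.996
```

Run:
```python
from h import *
st(); f=grab('wrist','w5')
```

```text
t 7.4 unit mm -51.5 45.9 z 51.4 F [-0.1 -0.2  0.2] w 0.996 tool x [ 0.  0. -1.] z-ang 77.1
```

View pics/w5.png

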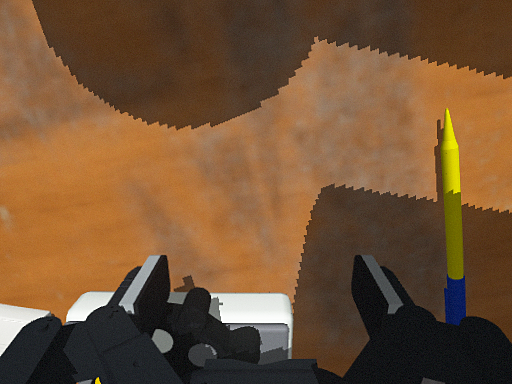

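Grey and white have each moved on one gap, so that is two clicks. Third click, then I'll back off and lift for a clear look.

Emit:
apply_moves --plan '[[[0, 1, 0], [0, 0, 0]], [[0, 1, 0], [0, 0, 0]], [[0, 1, 0], [0, 0, 0]], [[0, 0, -1], [0, 0, 0]], [[0, 0, -1], [0, 0, 0]], [[0, 0, -1.2], [0, 0, 0]], [[0, 0, 0], [0, 0, 0]], [[0, 0, 0], [0, 0, 0]], [[0, -1, 0], [0, 0, 0]], [[0, -1, 0], [0, 0, 0]], [[0, -1, 0], [0, 0, 0]], [[0, 0, 0], [0, 0, 0]]]'

```text
time_s: 8.65
position: [0.4796, -0.0871, 0.0513]
tool_rot: [-0.441, 0.553, 0.441, 0.553]
ft_force: [-0.3, -0.7, 0.2]
grip_width: 0.994
```

Emit:
apply_moves --plan '[[[0, 0, 0.4], [0, 0, 0]], [[0, 0, 0.4], [0, 0, 0]], [[0, 0, 0.4], [0, 0, 0]], [[0, 0, 0.4], [0, 0, 0]], [[0, 0, 0.4], [0, 0, 0]], [[0, 0, 0.4], [0, 0, 0]], [[0, 0, 0.4], [0, 0, 0]], [[0, 0, 0.4], [0, 0, 0]], [[0, 0, 0], [0, 0, 0]], [[0, 0, 0], [0, 0, 0]], [[0, 1, 0], [0, 0, 0]], [[0, 1, 0], [0, 0, 0]], [[0, 1, 0], [0, 0, 0]], [[0, 0, 0], [0, 0, 0]], [[-3, 0, -0.6], [0, 0, 0]], [[-3, 0, -0.6], [0, 0, 0]], [[-3, 0, -0.6], [0, 0, 0]], [[-3, 0, -0.6], [0, 0, 0]], [[-3, 0, -0.8], [0, 0, 0]], [[0, 0, 0], [0, 0, 0]]]'

```text
time_s: 10.65
position: [0.4516, -0.0822, 0.2057]
tool_rot: [-0.443, 0.552, 0.438, 0.554]
ft_force: [0.3, 1.7, -0.4]
grip_width: 0.991
```

Run:
```python
from h import *
st(); f=grab('wrist','w6')
print(proj(f,np.r_[C,.056]),proj(f,np.r_[C+.088*EX,.054]))
o=cv2.inRange(cv2.cvtColor(f['img'],cv2.COLOR_RGB2HSV),(5,180,120),(18,255,255));o[:,:200]=0;o[:,300:]=0;o[:220]=0
v,u=np.nonzero(o);print(u.mean(),v.mean(),len(u))
for a in ((int(u.mean()),int(v.mean())),):
    oo,d=ray(f,*a);p=oo+d*f['z_map'][a[1],a[0]];print(p,(p[:2]-C)@EX,(p[:2]-C)@EY)
```

```text
t 10.65 unit mm -79.2 12.5 z 205.7 F [ 0.3  1.7 -0.4] w 0.991 tool x [ 0.006 -0.003 -1.   ] z-ang 77.1
[247.75573243 261.82990691] [249.11403416 333.79147274]
240.00526315789475 318.8063157894737 950
[ 0.59538804 -0.13770758  0.04709758] 0.07337457406519451 -0.00957868048368698
```

View pics/w6.png

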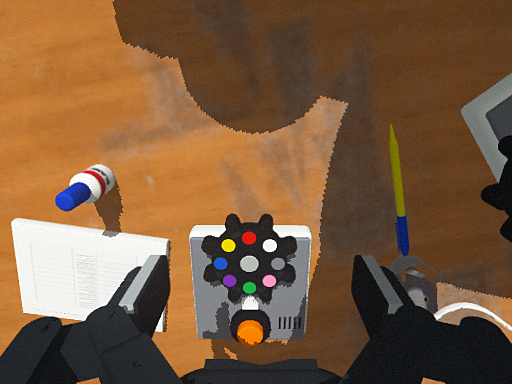

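Green now rests at the arrow: the dot is at (249,288), the hub at (249,264) and the arrow at (249,302). The unit has moved 2 mm at most. I'll shut the jaws and go above the key.

Emit:
apply_moves --jaw 0 --plan '[[[0, 0, 0], [0, 0, 0]], [[0, 0, 0], [0, 0, 0]], [[0, 0, 0], [0, 0, 0]], [[0, 0, 0], [0, 0, 0]], [[0, -2.8, -0.2], [0, 0, 0]], [[0, -2.8, -0.2], [0, 0, 0]], [[0, -2.8, -0.2], [0, 0, 0]], [[0, -2.8, -0.2], [0, 0, 0]], [[0, -2.8, -0.2], [0, 0, 0]], [[0, -2.8, -0.2], [0, 0, 0]], [[0, 0, 0], [0, 0, 0]], [[0, 0, 0], [0, 0, 0]], [[0, 0, 0], [0, 0, 0]], [[0, 0, 0], [0, 0, 0]]]'

```text
time_s: 12.1
position: [0.6101, -0.1293, 0.2018]
tool_rot: [-0.441, 0.553, 0.441, 0.553]
ft_force: [-0.0, -0.3, 0.4]
grip_width: 0.001
```

Run:
```python
from h import *
st(); f=grab('wrist','w7')
for z in(.045,.05,.055): print(z,proj(f,np.r_[C+.088*EX,z]))
im=f['img'];hsv=cv2.cvtColor(im,cv2.COLOR_RGB2HSV)
o=cv2.inRange(hsv,(5,220,170),(18,255,255));n,l,s,c=cv2.connectedComponentsWithStats(o)
for i in range(1,n):
    if s[i,4]>60:
        u,v=c[i];oo,d=ray(f,u,v);p=oo+d*f['z_map'][int(v),int(u)];print(s[i],c[i],p.round(4),((p[:2]-C)@EX).round(4),((p[:2]-C)@EY).round(4))
```

```text
t 12.1 unit mm 85.8 1.9 z 201.8 F [-0.  -0.3  0.4] w 0.001 tool x [ 0. -0. -1.] z-ang 77.1
0.045 [258.42237613 182.57559197]
0.05 [258.38926689 184.29545222]
0.055 [258.35503473 186.07396083]
[244 170  31  33 806] [259.08188586 185.66004963] [ 0.6108 -0.1308  0.0573] 0.0869 0.0006
```

View pics/w7.png

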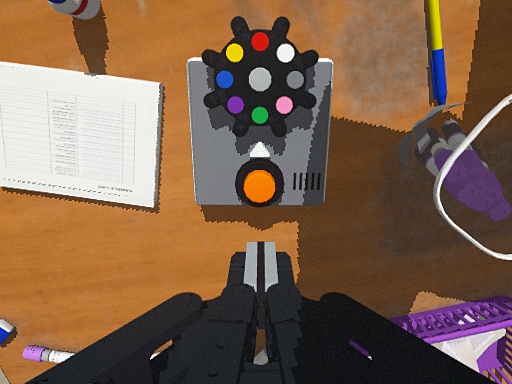

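The key is at (259,186), unit (87, 0.6) mm, with its top at z≈0.056. I'll go down to just above it, then press.

Emit:
apply_moves --plan '[[[3, -0.1, -0.1], [0, 0, 0]], [[3, 0, 0], [0, 0, 0]], [[3, 0, 0], [0, 0, 0]], [[2.2, 0, 0], [0, 0, 0]], [[0, 0, 0], [0, 0, 0]], [[0.2, 0, 0], [0, 0, 0]], [[0.2, 0, 0], [0, 0, 0]], [[0.2, 0, 0], [0, 0, 0]], [[0.2, 0, 0], [0, 0, 0]], [[0, 0, 0], [0, 0, 0]], [[0, 0, 0], [0, 0, 0]]]'

```text
time_s: 13.25
position: [0.6117, -0.1309, 0.0818]
tool_rot: [-0.441, 0.553, 0.44, 0.553]
ft_force: [0.6, -0.6, 1.5]
grip_width: 0.003
```

Run:
```python
from h import *
st()
```

```text
t 13.25 unit mm 87.8 0.7 z 81.8 F [ 0.6 -0.6  1.5] w 0.003 tool x [ 0.001 -0.    -1.   ] z-ang 77.1
```

Emit:
apply_moves --plan '[[[0.1, 0, 0], [0, 0, 0]], [[0.1, 0, 0], [0, 0, 0]], [[0.1, 0, 0], [0, 0, 0]], [[0, 0, 0], [0, 0, 0]], [[0, 0, 0], [0, 0, 0]]]'

```text
time_s: 13.75
position: [0.6117, -0.1309, 0.0786]
tool_rot: [-0.441, 0.553, 0.441, 0.553]
ft_force: [2.8, -1.0, 3.7]
grip_width: -0.0
```

Emit:
apply_moves --plan '[[[0.1, 0, 0], [0, 0, 0]], [[0.1, 0, 0], [0, 0, 0]], [[0, 0, 0], [0, 0, 0]], [[0, 0, 0], [0, 0, 0]]]'

```text
time_s: 14.15
position: [0.6116, -0.1309, 0.0765]
tool_rot: [-0.441, 0.553, 0.441, 0.553]
ft_force: [3.2, -0.8, 4.2]
grip_width: -0.002
```

Emit:
apply_moves --plan '[[[0.1, 0, 0], [0, 0, 0]], [[0, 0, 0], [0, 0, 0]], [[0, 0, 0], [0, 0, 0]]]'

```text
time_s: 14.45
position: [0.6117, -0.1309, 0.076]
tool_rot: [-0.441, 0.553, 0.44, 0.553]
ft_force: [1.9, -0.7, 8.7]
grip_width: 0.0
```

Emit:
apply_moves --plan '[[[0.1, 0, 0], [0, 0, 0]], [[0, 0, 0], [0, 0, 0]], [[0, 0, 0], [0, 0, 0]]]'

```text
time_s: 14.75
position: [0.6117, -0.1309, 0.0759]
tool_rot: [-0.441, 0.553, 0.44, 0.553]
ft_force: [-1.0, -0.0, 15.1]
grip_width: -0.0
```

The force climbed from 4 to 15 N while z held at 0.0759, which is the hard stop after about 6 mm of travel. I'll release and look.

Emit:
apply_moves --plan '[[[-0.3, 0, 0], [0, 0, 0]], [[-0.5, 0, 0], [0, 0, 0]], [[-1, 0, 0], [0, 0, 0]], [[-3, 0, 0], [0, 0, 0]], [[-4, 0, 0], [0, 0, 0]], [[-4, 0, 0], [0, 0, 0]], [[0, 0, 0], [0, 0, 0]], [[0, 0, 0], [0, 0, 0]], [[0, 0, 0], [0, 0, 0]], [[0, 0, 0], [0, 0, 0]]]'

```text
time_s: 15.75
position: [0.6105, -0.1304, 0.2005]
tool_rot: [-0.44, 0.553, 0.442, 0.552]
ft_force: [-0.6, -0.5, -0.2]
grip_width: 0.002
```

Run:
```python
from h import *
st(); f=grab('wrist','w8')
im=f['img'];hsv=cv2.cvtColor(im,cv2.COLOR_RGB2HSV)
o=cv2.inRange(hsv,(5,220,170),(18,255,255));n,l,s,c=cv2.connectedComponentsWithStats(o)
for i in range(1,n):
    if s[i,4]>60:
        u,v=c[i];oo,d=ray(f,u,v);p=oo+d*f['z_map'][int(v),int(u)];print(s[i],c[i],p.round(4))
```

```text
t 15.75 unit mm 86.4 0.9 z 200.5 F [-0.6 -0.5 -0.2] w 0.002 tool x [-0.003  0.001 -1.   ] z-ang 77.1
[245 170  31  33 812] [260.11206897 186.0270936 ] [ 0.6108 -0.1308  0.0574]
```

View pics/w8.png

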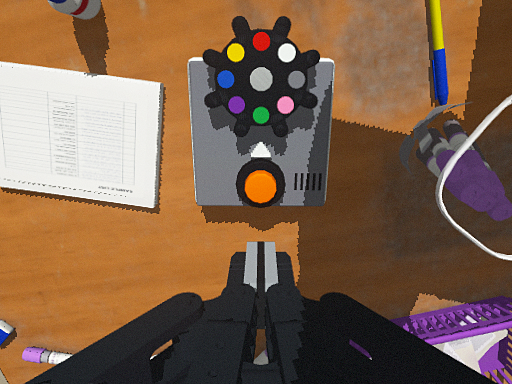

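The key is back up, with its top at z 0.0574 against 0.0573 before the press. Green is at the arrow: dot (260,115), arrow (260,150). The unit and the things around it are unmoved, so I'm handing in.

```bash
python3 -c "
from h import *
ctrl.hand_in();print(ctrl.sense()['time_s'])"
```

```text
the job is handed in; nothing more can be done
the job is handed in; nothing more can be done
```

I turned the dial three clicks clockwise, from yellow through blue and purple to green, then pressed the orange key fully down and let it come up. I handed the job in after about 16 s of the 64 s allowed; no verdict was reported.

- **Dial:** I pushed a front lobe to the left with one fingertip, once per click. The last wrist picture shows green at the white arrow.
- **Key:** It went down about 6 mm to a hard stop, with 15 N at the stop. It came back to 57.4 mm above the desk, against 57.3 mm before the press.
- **Unit:** It stayed in place to within about 2 mm.
- **Surroundings:** The pad, pen, bottle and cup look unmoved where they are in view. The bottle and pen are only partly in the last picture.

No check failed. One colour-mask reading of the key was thrown off by the orange wood, so I did not use it and measured again with a stricter mask.

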